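# Cap the thread paste and counter-hold the hidden bolt head

## Task

The bolt of the gear-motor bracket has just been pasted and the nut runner is already turning its nut, dragging the bolt round with it. First screw the paste jar's captive cap fully shut (clockwise, to its stop); then reach down into the narrow gap behind the bracket, grasp the hidden hex bolt head between the fingers and stop it from turning. Finish while still holding the head still, without letting go, and leave the other things on the bench where they are.

Things in the scene. Friction and masses are not known exactly. Their poses are not given: they have to be found in the camera images.
- rig: Fixed gear-motor rig on a base plate 190 mm wide along y, 12 mm thick, x -240 to 280 mm. Origin on the bench under the centre of the bolt head; +x runs along the bolt axis from nut runner to gear motor, z up. The gap behind the bracket spans x -30 to 30 mm, open above and at both y ends. Nut runner: 57 mm thick cylinder on the bracket's -x side, axis 150 mm high, back to x -226 mm.
- bracket_top (a point): Middle of the top edge of the rig's upright steel bracket plate: 140 mm wide along the rig's y, 8 mm thick (rig x -38 to -30 mm), top 185 mm above the bench. Axes as the rig's.
- housing_top (a point): Middle of the grey gear housing's top, 178 mm above the bench (thin cover to 184 mm): housing 160 mm wide along y, rig x 30 to 145 mm; behind it the finned motor to x 277 mm, no higher than 180 mm. Axes as the rig's.
- bolt_head (a point): Centre of the hex bolt head in the gap, on the bolt axis, 150 mm above the bench. Steel hexagon, 30 mm across flats, 34.6 across corners, 14 mm thick along the rig's x, 23 mm clear of bracket and of housing; a 20 mm shank runs to the bracket. Axes as the rig's, not turning with the bolt. Free on both y sides: fingers can come down there and close along the rig's y.
- bolt (a joint): Angle of the bolt about the rig's x axis (rad). It grows all the time by about 0.45 rad/s, dragged with about 0.1 N m, until it is held; two flats of the head stand upright, facing along the rig's y, at 0 and every 1.047 rad. The nut and socket before the bracket keep turning whatever the bolt does.
- jar: Fixed amber glass paste jar, 62 mm diameter, in an 82 x 12 mm round steel foot; shoulder 70 mm above the bench, then a 36 mm neck; 112 mm high with its cap. Origin at the centre of its underside, z up. A small dark lug stands at the shoulder.
- cap_grip (a point): Centre of the jar's screw cap, on its vertical axis, at the height to grip, 102 mm above the bench. The cap is a round black ribbed plastic cylinder, 45 mm diameter (46.5 over the ribs), from 84 to 112 mm above the bench.
- cap (a joint): Turn of the captive cap, clockwise seen from above counted positive (rad): 0 fully loose, 1.6 fully shut against its stop. It stays where it is left (friction 0.06 N m), does not rise or fall, and the grey rib on its top points to the jar's lug when shut.
- tin: Bystander: closed metal tin, 74 mm diameter, 85 mm high, pressed lid without screw cap; origin at its underside's centre. Jar and tin stand on opposite sides of the rig, either way round.
- oil_bottle: Bystander: white bottle with a red cap, 54 mm diameter, 150 mm high; origin at its underside's centre.
- screwdriver: Bystander: screwdriver lying along its x, about 200 mm long.
- wrench: Bystander: steel wrench lying along its x, about 180 mm long.
- washer: Bystander: steel washer, 38 mm diameter, 4 mm thick, lying flat.
- spare_bolt: Bystander: spare hex bolt standing on its head, 30 mm across flats, 74 mm high. Not the bolt to hold.
- parts_tray: Bystander: open grey parts tray, 150 x 110 x 40 mm; origin at its underside's centre.
Not all that is in view belongs to the job. What is meant by the jar is not purple, and is the smaller of those in its own colour.

How it is judged (in metres and radians):
On the way, in this order (a step that is already met when the one before it is completed fails the run):
1. the jar's cap is screwed shut to its stop (value of joint cap above 1.48 rad), for 0.2 s.
2. the bolt head is grasped in the gap and has stopped turning (contact force between the fingers and bolt above 4 N and distance between the grasp point and bolt_head below 0.025 m and velocity of joint bolt between -0.05 and 0.05 rad/s), for 0.4 s.
At the end, for the whole second after the job is handed in: The cap is shut (joint at least 1.48 of 1.6 rad); the fingers press on the bolt head with over 4 N in all, the grasp point is within 25 mm of the head's centre, and the bolt turns slower than 0.05 rad/s, through the last second (all of step 2 and value of joint cap above 1.48 rad); the arm keeps its last pose, push and grip.
It fails at once if a bystander was moved more than 30 mm (distance of any of tin, oil_bottle, screwdriver, wrench, washer, spare_bolt, parts_tray from where it was at the start of the episode above 0.03 m).
It also fails if it takes over 48 s, if anything falls off the work surface, if the arm or the gripper's body presses on something with over 40 N, if the wrist force passes 120 N, or if a joint passes its speed limit or range.

## Robot

A 6-joint arm with a two-finger parallel gripper is mounted at the origin on the work surface. World frame = base frame: x ahead of the robot, y to its left, z up, the work surface at z = 0. Lengths are in mm, angles in rad, forces in N, time in s.
With the tool pointing down it reaches from about 200 to 875 mm from the base axis. Payload 3.4 kg.
Tool frame: the origin (TCP) lies at the centre of the arm's flange, where the gripper is bolted on; the fingertips stand 199 mm ahead of it and the grasp point (between the pads) lies 180 mm ahead of it (arm.grip_depth is the distance from the TCP to the grasp point, in mm); x points along the fingers, z is the direction in which the jaws open and shut, and the axes are right-handed (so a half turn about x gives the same grasp; the last joint's range is limited). The gripper opens to 94 mm and grips with 3 to 60 N. Pads are 16 mm wide; open, the fingers measure 119 mm over their backs; the gripper's body (75 mm by 177 mm) begins 78 mm behind the grasp point.
Start: joints at [1.184, 0.276, 1.505, -0, 1.361, -0.121], TCP at [151.051, 554.822, 404.693] pointing down, gripper open.
Joint ranges: [-2.89, 2.89], [-0.75, 2.08], [0.22, 2.7], [-1.18, 4.32], [0.11, 2.71], [-2.7, 2.7]. Speed limits (rad/s): [2.57, 2.57, 3.14, 3.14, 3.14, 3.14].

## Interface

Orientations are given as a rotation vector (axis times angle).
In Python, from bench import arm, fingers, solve_ik, cams gives the robot as it stands. The module is installed in compiled form; this text tells all that it offers. Calls block until the motion is done:
- arm.move_ptp(position, orientation): joint-space move of the TCP to a pose.
- arm.move_linear(position, attitude=None, max_speed=150): straight line of the TCP; attitude=None keeps the orientation; max_speed is the mean speed in mm/s.
- arm.set_joints(angles): joint-space move.
- fingers.open_jaws() and fingers.close(grasp_force=None): open the fingers fully, or close them until they stop; grasp_force is the grip in N (None keeps the last).
- arm.dwell(seconds).
- solve_ik(position, orientation): joint angles nearest the present ones, or None.
- cams.capture(name): name is "scene" or "side" or "wrist"; returns a dict with "image" (384x512x3 uint8, blue, green, red), "camera_matrix" (3x3 intrinsics, pixels), "rvec" (rotation vector, rad) and "tvec" (3), from world to camera coordinates, as OpenCV has them. Camera axes: x right, y down, z forward; pixel columns grow to the right and rows downward; lengths in mm; the calibration is good to about 2 mm. A picture is of the moment at which its call begins. There is no depth.
A pose or a line that the arm cannot do raises arm.MotionError and nothing moves.
- arm.sign_off(): hands the job in, once; it reports no verdict.
Trained networks look in the newest picture that a camera, given by its name, has taken for a name from the list of things; names that differ only in an ending like _2 or _b are one class to them, and where a whole thing is asked for, a point or a joint stands for the part that bears it (a point fixed in the world has none). Each returns a list of dicts, best first, with "p" (0 to 1); they miss things now and then, are a little off and sometimes report something else, mostly with a low value. They report only what shows in the picture. A call takes as long as a camera call. They do not tell look-alikes from the thing itself.
- cams.find_in(camera, name): "extent" ([centre column, centre row, width, height] in pixels, round what is visible of it).
- cams.masks_of(camera, name): "mask" (384x512 bool, what is visible of it) and "extent" ([centre column, centre row, width, height] in pixels, round what is visible of it).
- cams.tip_of(camera, name): "position" ([column, row] in pixels: a listed point, or the origin of a listed thing).
Readings, each from a call of its own:
- arm.read_time_s(): time.
- arm.read_qpos(): joint angles.
- arm.read_dq(): joint speeds.
- arm.read_tau(): joint torques, N m.
- arm.read_tcp_pos(): TCP position.
- arm.read_orientation(): TCP orientation.
- arm.read_contact_force(): force on the tool from outside, world axes, zero at the start.
- arm.read_wrist_torque(): the same for the moment, N m.
- arm.read_finger_gap(): finger opening in mm.
Only numpy, scipy, OpenCV 4.12 (cv2) and the standard library are available. Lean on these libraries where they do the work, as an engineer would, in place of code of your own. Each camera call takes 0.05 s, during which the arm holds its last target.

## Working session

There is one attempt and no reset: what is moved stays moved. The work goes in short steps, each a Python script; the robot and the scene stay as the last script left them, time stands still between calls to the robot, and variables do not carry over. Pictures are saved under pics/ and viewed, and the job is handed in when it is done.

```bash
mkdir -p pics; ls; python3 - <<'E'
from bench import arm,fingers,cams
import cv2,numpy as np
print(arm.read_time_s())
for c in ("scene","side","wrist"):
    r=cams.capture(c); cv2.imwrite(f"pics/{c}0.png",r["image"])
    R=cv2.Rodrigues(np.array(r["rvec"],float))[0]
    print(c,(-R.T@np.array(r["tvec"]).ravel()).round(0),R[2].round(2),np.array(r["camera_matrix"])[0,0])
    for n in ("jar","cap_grip","bolt_head","rig","bracket_top","housing_top","tin"):
        print(n,[(np.round(d["position"],1).tolist(),round(d["p"],2)) for d in cams.tip_of(c,n)][:4])
    print('jars',[(np.round(d["extent"],1).tolist(),round(d["p"],2)) for d in cams.find_in(c,"jar")][:4])
print(arm.read_time_s(), arm.read_orientation())
E
```

```text
pics
0.0
scene [1228. -101. 1251.] [-0.55  0.07 -0.83] 368.0303094412075
jar [([380.9, 214.6], 0.88), ([317.1, 237.8], 0.75), ([335.4, 203.8], 0.69)]
cap_grip [([344.7, 192.0], 0.77), ([320.3, 217.6], 0.74), ([387.4, 200.5], 0.64)]
bolt_head [([266.2, 202.4], 0.8)]
rig []
bracket_top [([267.9, 189.3], 0.67)]
housing_top [([262.7, 219.4], 0.8)]
tin []
jars [([382.7, 210.4, 25.0, 29.5], 0.86), ([314.9, 226.9, 30.8, 37.5], 0.79), ([337.1, 199.4, 16.0, 27.3], 0.63)]
side [ -45. -701.  737.] [ 0.5   0.67 -0.55] 388.50199449393875
jar [([266.5, 185.4], 0.83), ([212.4, 160.4], 0.77), ([219.9, 183.2], 0.75)]
cap_grip [([267.9, 147.2], 0.9), ([209.0, 135.7], 0.87), ([263.9, 167.0], 0.68), ([217.1, 155.3], 0.67)]
bolt_head [([278.0, 173.6], 0.9)]
rig [([276.8, 219.0], 0.74)]
bracket_top [([265.7, 167.7], 0.74)]
housing_top [([308.3, 163.2], 0.73)]
tin [([156.8, 208.9], 0.67), ([344.9, 295.2], 0.57)]
jars [([218.8, 167.2, 21.8, 28.4], 0.95), ([211.4, 146.5, 19.0, 31.6], 0.91), ([264.9, 156.2, 26.7, 34.7], 0.58)]
wrist [ 88. 574. 384.] [ 0.22 -0.06 -0.97] 323.16919878316367
jar []
cap_grip []
bolt_head []
rig []
bracket_top []
housing_top []
tin []
jars []
1.35 [-1.01115081  1.3232126   1.01124966]
```

```bash
python3 - <<'E'
import cv2,numpy as np
a=cv2.imread("pics/scene0.png")[150:300,180:430];b=cv2.imread("pics/side0.png")[100:320,120:400]
cv2.imwrite("pics/a0.png",cv2.resize(a,None,fx=3.2,fy=3.2,interpolation=3)[:, :800]);cv2.imwrite("pics/b0.png",cv2.resize(b,None,fx=2.7,fy=2.7,interpolation=3))
E
```

```text
(no output)
```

View pics/a0.png

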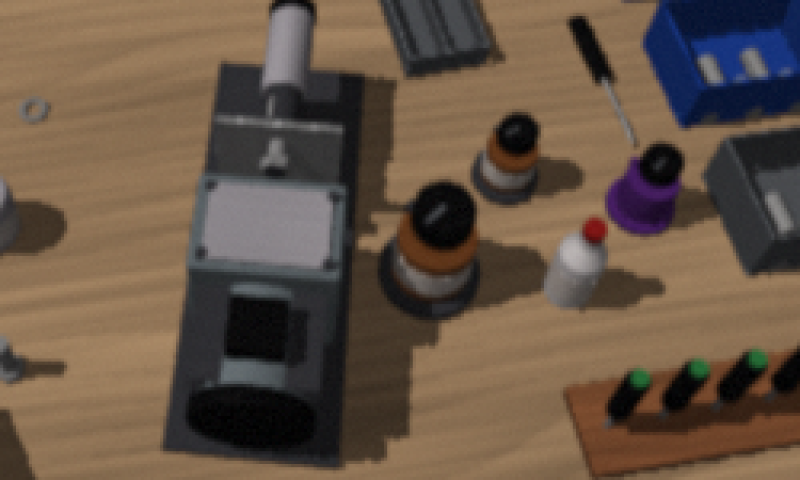

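View pics/b0.png

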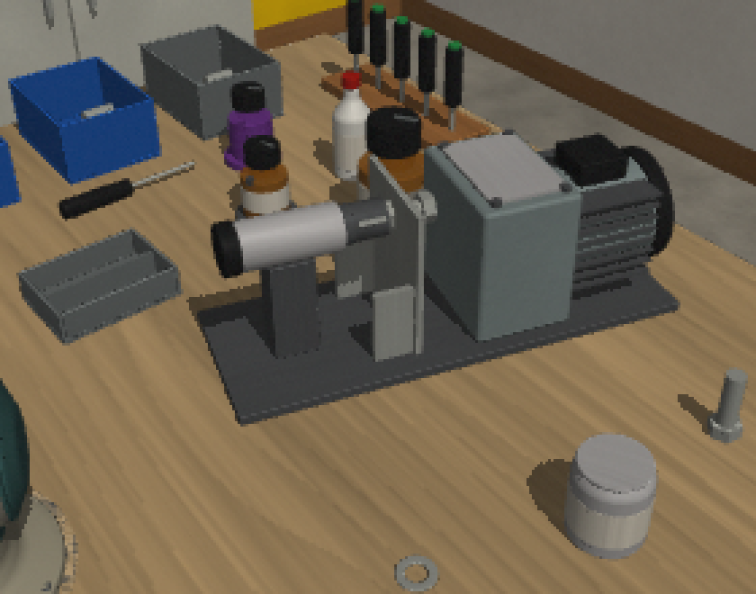

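View pics/scene0.png

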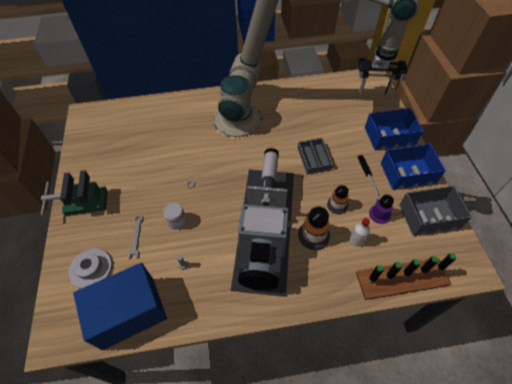

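Jar candidates in the scene image are the purple one (382,210), the large amber one (316,227) and the small amber one (338,200). The small amber one fits: it isn't purple and it's the smaller of the two amber jars. Next I'll locate it and the rig.

```bash
cat > h.py <<'E'
from bench import arm,fingers,cams,solve_ik
import cv2,numpy as np
from scipy.spatial.transform import Rotation as Rn
def plane(r,px,z):
    K=np.array(r["camera_matrix"],float);R=cv2.Rodrigues(np.array(r["rvec"],float))[0];t=np.array(r["tvec"],float).ravel()
    c=-R.T@t;d=R.T@np.linalg.solve(K,[px[0],px[1],1.]);s=(z-c[2])/d[2];return c+s*d
def proj(r,P):
    return cv2.projectPoints(np.array(P,float).reshape(-1,1,3),np.array(r["rvec"],float),np.array(r["tvec"],float),np.array(r["camera_matrix"],float),None)[0].reshape(-1,2)
def ori(ang):
    # tool x down, tool z (jaw) horizontal at angle ang from world x
    x=np.array([0,0,-1.]);z=np.array([np.cos(ang),np.sin(ang),0]);y=np.cross(z,x)
    return Rn.from_matrix(np.c_[x,y,z]).as_rotvec()
E
python3 - <<'E'
from h import *
for c in ("scene","side"):
    r=cams.capture(c); cv2.imwrite(f"pics/{c}1.png",r["image"])
    for n,z in (("jar",0),("cap_grip",102),("bolt_head",150),("rig",0),("bracket_top",185),("housing_top",178),("tin",0),("oil_bottle",0),("screwdriver",10),("parts_tray",0)):
        print(c,n,[(plane(r,d["position"],z)[:2].round(1).tolist(),round(d["p"],2)) for d in cams.tip_of(c,n)][:5])
    im=r["image"]; p=[338,197] if c=="scene" else [218,165]
    cr=im[p[1]-25:p[1]+25,p[0]-30:p[0]+30]; cv2.imwrite(f"pics/crop_{c}.png",cv2.resize(cr,None,fx=10,fy=10,interpolation=3))
print(Rn.from_rotvec(arm.read_orientation()).as_matrix().round(2))
E
```

```text
scene jar [([593.3, 493.8], 0.94), ([648.2, 203.0], 0.68), ([530.7, 327.1], 0.61)]
scene cap_grip [([618.9, 213.7], 0.87), ([587.3, 477.4], 0.82), ([528.4, 323.5], 0.61)]
scene bolt_head [([564.2, 41.3], 0.7)]
scene rig []
scene bracket_top [([516.2, 37.5], 0.89), ([589.3, 297.5], 0.28)]
scene housing_top [([644.6, 9.7], 0.84)]
scene tin [([487.6, -299.3], 0.84)]
scene oil_bottle [([687.0, 354.3], 0.71)]
scene screwdriver [([418.7, 488.8], 0.6)]
scene parts_tray [([299.8, 284.9], 0.84)]
side jar [([649.9, 207.2], 0.83), ([528.7, 307.2], 0.64)]
side cap_grip [([581.4, 453.3], 0.88), ([708.8, 290.3], 0.83), ([530.1, 324.2], 0.68)]
side bolt_head [([564.3, 37.4], 0.79), ([529.1, 124.1], 0.47)]
side rig [([550.4, 34.5], 0.6), ([848.9, 218.3], 0.6)]
side bracket_top [([548.1, 61.9], 0.71), ([380.4, 49.5], 0.29)]
side housing_top [([647.9, -2.1], 0.65)]
side tin [([499.4, -305.3], 0.64)]
side oil_bottle []
side screwdriver [([414.7, 484.0], 0.69)]
side parts_tray [([287.7, 299.2], 0.72), ([710.0, 222.4], 0.25)]
[[ 0.   -0.96  0.26]
 [ 0.    0.26  0.96]
 [-1.   -0.    0.  ]]
```

View pics/crop_scene.png

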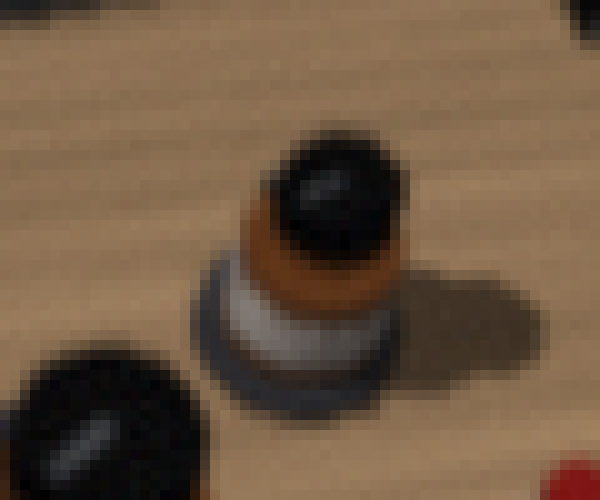

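View pics/side1.png

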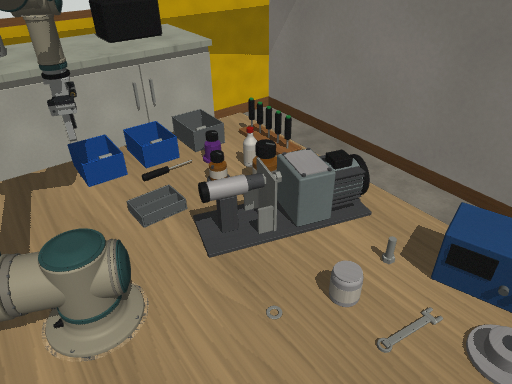

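The small amber jar's cap reads (530,324) mm from both cameras, and its 20 px foot matches 82 mm. I'll go above it and look with the wrist camera.

```bash
python3 - <<'E'
from h import *
J=np.array([529.5,324])
for a in np.arange(-1.6,3.2,0.4):
    q=solve_ik([*J,282],ori(a)); print(round(a,1), None if q is None else np.round(q,2))
a=1.0
arm.move_ptp([*(J),420],ori(2.2)); print(arm.read_time_s(),arm.read_qpos())
r=cams.capture("wrist"); cv2.imwrite("pics/w1.png",r["image"])
for n,z in (("jar",0),("cap_grip",102)):
    print(n,[(np.round(d["position"]),plane(r,d["position"],z)[:2].round(1).tolist(),round(d["p"],2)) for d in cams.tip_of("wrist",n)][:5])
print(proj(r,[[*J,102],[*J,0]]))
E
```

```text
-1.6 [ 0.44  0.43  1.59 -0.    1.13  2.04]
-1.2 [ 0.44  0.43  1.59 -0.    1.13  1.64]
-0.8 [ 0.44  0.43  1.59 -0.    1.13  1.24]
-0.4 [ 0.44  0.43  1.59 -0.    1.13  0.84]
-0.0 [ 0.44  0.43  1.59 -0.    1.13  0.44]
0.4 [ 0.44  0.43  1.59 -0.    1.13  0.04]
0.8 [ 0.44  0.43  1.59 -0.    1.13 -0.36]
1.2 [ 0.44  0.43  1.59  0.    1.13 -0.76]
1.6 [ 0.44  0.43  1.59  0.    1.13 -1.16]
2.0 [ 0.44  0.43  1.59 -0.    1.13 -1.56]
2.4 [ 0.44  0.43  1.59 -0.    1.13 -1.96]
2.8 [ 0.44  0.43  1.59 -0.    1.13 -2.36]
3.2 None
4.075 [ 4.38065881e-01  3.37667205e-01  1.37625829e+00  5.39957976e-04
  1.42795021e+00 -1.76252594e+00]
jar [(array([259., 177.]), [533.2, 332.1], 0.66), (array([315., 278.]), [600.3, 475.2], 0.58), (array([124., 187.]), [644.5, 201.6], 0.57)]
cap_grip [(array([256., 193.]), [532.9, 327.5], 0.94), (array([334., 324.]), [598.3, 476.0], 0.9), (array([ 50., 224.]), [675.1, 184.7], 0.86), (array([419., 177.]), [430.9, 441.2], 0.67)]
[[255.27394663 188.40270848]
 [255.63221188 171.1169428 ]]
```

View pics/w1.png

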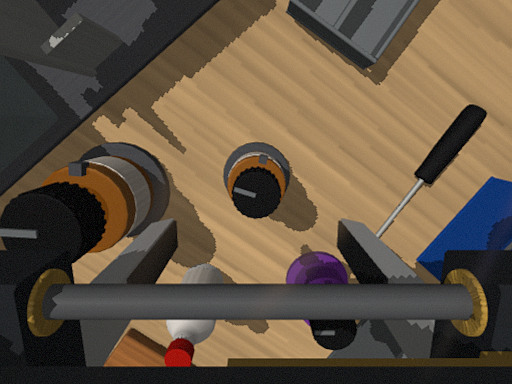

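The wrist view shows the small amber jar's cap at (256,193). Its rib points left, towards (235,189), and the lug is up at (264,158), so about 1.6 rad clockwise is needed. I'll descend and grip.

```bash
python3 - <<'E'
from h import *
J=np.array([531.5,326]);a=2.2
arm.move_linear([*J,282],ori(a),max_speed=150); print(arm.read_time_s(),arm.read_contact_force())
fingers.close(20); print(arm.read_time_s(),arm.read_finger_gap(),arm.read_contact_force(),arm.read_wrist_torque())
q=np.array(arm.read_qpos())
for d in (0.8,1.3,1.5):
    arm.set_joints([*q[:5],q[5]+d]); print(d,arm.read_time_s(),arm.read_finger_gap(),np.round(arm.read_contact_force(),1),np.round(arm.read_wrist_torque(),2))
E
```

```text
5.2917 [0.62347215 0.02841382 1.18755838]
6.1083 44.738949667637854 [ 0.66050976 -1.58735313  0.67359467] [-0.09238012 -0.06637861 -0.00069479]
0.8 6.8917 44.81745199653409 [-0.5 -0.6  0.4] [ 0.01 -0.02 -0.11]
1.3 7.4417 44.48291856117291 [ 0.8 -0.3 -1. ] [ 0.05 -0.05 -0.  ]
1.5 7.75 44.52556313335591 [ 0.5  0.4 -0.1] [ 0.09 -0.1   0.02]
```

```bash
python3 - <<'E'
from h import *
q=np.array(arm.read_qpos())
for d in (0.08,0.16,0.24):
    arm.set_joints([*q[:5],q[5]+d]);arm.dwell(0.1); print(d,arm.read_time_s(),arm.read_finger_gap(),np.round(arm.read_contact_force(),1),np.round(arm.read_wrist_torque(),2))
    if abs(arm.read_wrist_torque()[2])>0.3: break
print(arm.read_qpos()[5])
E
```

```text
0.08 8.1 44.65077446122079 [ 0.  -0.2  0. ] [ 0.05 -0.03  0.35]
-0.18863340129432027
```

```bash
python3 - <<'E'
from h import *
fingers.open_jaws(); 
p=arm.read_tcp_pos(); arm.move_linear([p[0],p[1],440],max_speed=250); print(arm.read_time_s())
r=cams.capture("wrist"); cv2.imwrite("pics/w2.png",r["image"])
r=cams.capture("scene"); cv2.imwrite("pics/scene2.png",r["image"])
for px in [(248.8,169.7),(293.1,173.4),(231.6,290.6),(286.3,295.3)]: print(plane(r,px,12).round(0))
for n,z in (("bolt_head",150),("bracket_top",185),("housing_top",178),("rig",0)):
    print(n,[(np.round(d["position"]),plane(r,d["position"],z)[:2].round(1).tolist(),round(d["p"],2)) for d in cams.tip_of("scene",n)][:5])
E
```

```text
9.775
[307.   6.  12.]
[358. 185.  12.]
[ 806. -130.   12.]
[853.  51.  12.]
bolt_head [(array([268., 201.]), [557.4, 38.6], 0.93)]
bracket_top [(array([268., 188.]), [524.3, 44.9], 0.75)]
housing_top [(array([264., 220.]), [643.3, 10.9], 0.92)]
rig []
```

View pics/w2.png

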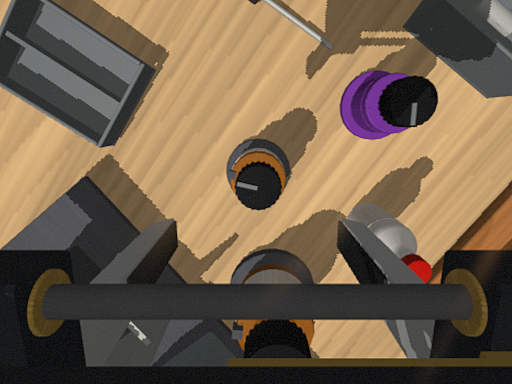

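The rib at (236,184) turned with the cap to its stop. I'll confirm the lug with a zoom and look from above the gap. Rig yaw comes out at about -0.267 and the origin at about (562,36).

```bash
python3 - <<'E'
from h import *
im=cv2.imread("pics/w2.png")[130:220,210:310]; cv2.imwrite("pics/w2z.png",cv2.resize(im,None,fx=6,fy=6,interpolation=3))
B=np.array([562,36.]);yaw=-0.267
arm.move_ptp([*B,470],ori(yaw+np.pi/2)); print(arm.read_time_s())
r=cams.capture("wrist"); cv2.imwrite("pics/w3.png",r["image"])
for n,z in (("bolt_head",150),("bracket_top",185),("housing_top",178),("rig",0)):
    print(n,[(np.round(d["position"]),plane(r,d["position"],z)[:2].round(1).tolist(),round(d["p"],2)) for d in cams.tip_of("wrist",n)][:5])
Rz=np.array([[np.cos(yaw),-np.sin(yaw)],[np.sin(yaw),np.cos(yaw)]])
P=lambda x,y,z:[*(B+Rz@[x,y]),z]
pts=[P(-38,-70,185),P(-38,70,185),P(-30,-70,185),P(-30,70,185),P(30,-80,178),P(30,80,178),P(0,0,165),P(-7,-15,150),P(-7,15,150),P(7,-15,150),P(7,15,150)]
im=cv2.resize(r["image"],(800,600))
for u,v in proj(r,pts): cv2.circle(im,(int(u*800/512),int(v*600/384)),3,(0,0,255),1)
cv2.imwrite("pics/w3o.png",im)
E
```

```text
11.2
bolt_head [(array([254., 191.]), [563.4, 35.1], 0.76)]
bracket_top [(array([250., 156.]), [527.0, 42.4], 0.92)]
housing_top [(array([251., 284.]), [641.7, 11.1], 0.74)]
rig [(array([256., 166.]), [561.3, 37.0], 0.65), (array([495., 197.]), [695.1, 354.5], 0.59)]
```

View pics/w2z.png

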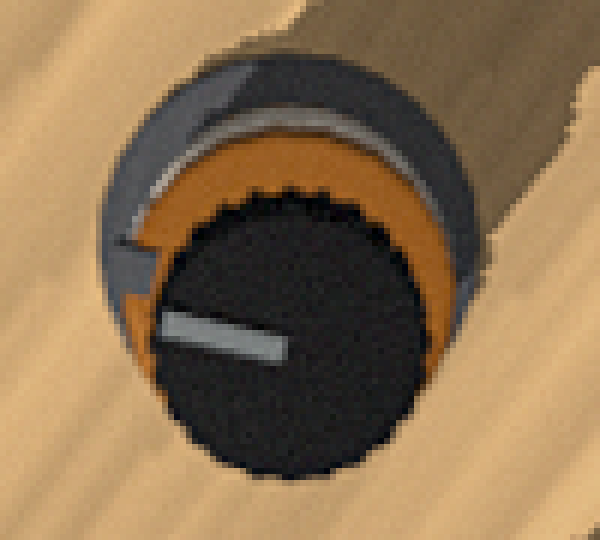

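View pics/w3o.png

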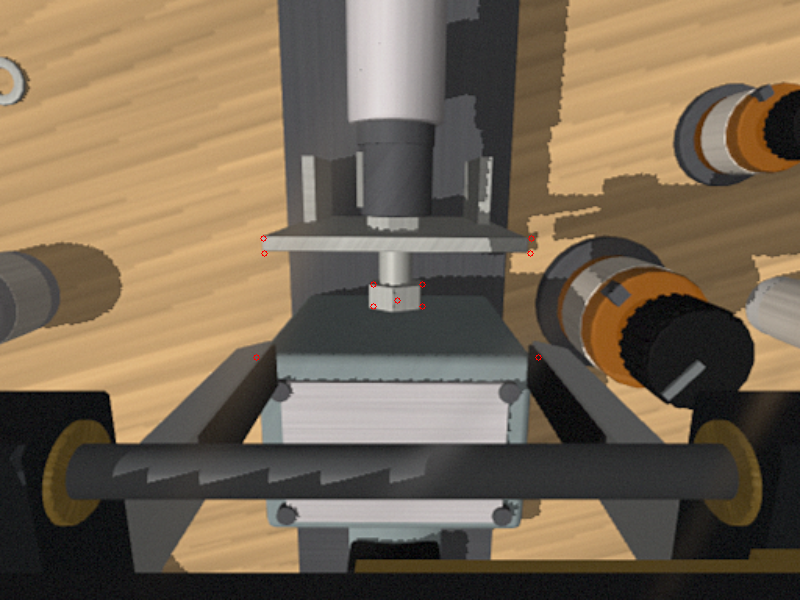

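The cap's rib now points at the lug, which sits at (135,265) in the zoom. The overlay lands on the bracket and on the head at (395,297), so the rig pose is good. I'll descend into the gap.

```bash
python3 - <<'E'
from h import *
B=np.array([562.5,36.]);yaw=-0.267
arm.move_linear([*B,332],ori(yaw+np.pi/2),max_speed=120); print(arm.read_time_s(),np.round(arm.read_contact_force(),1))
o=[]
for i in range(2):
    r=cams.capture("wrist"); print(arm.read_time_s()); o.append(r["image"])
    if i==0: 
        print([(np.round(d["position"]),plane(r,d["position"],150)[:2].round(1).tolist(),round(d["p"],2)) for d in cams.tip_of("wrist","bolt_head")][:3]); arm.dwell(0.3)
s=cams.capture("side")["image"][140:220,230:330]
cv2.imwrite("pics/w4.png",np.hstack([cv2.resize(x[100:350,130:380],(400,400)) for x in o])); cv2.imwrite("pics/s4.png",cv2.resize(s,None,fx=7,fy=7,interpolation=3))
E
```

```text
12.75 [0.1 0.6 0. ]
12.8
[(array([248., 242.]), [561.1, 33.4], 0.63)]
13.2
```

View pics/w4.png

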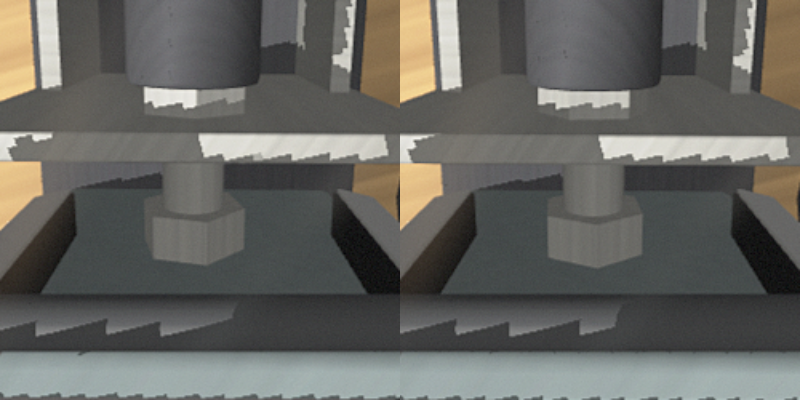

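View pics/s4.png

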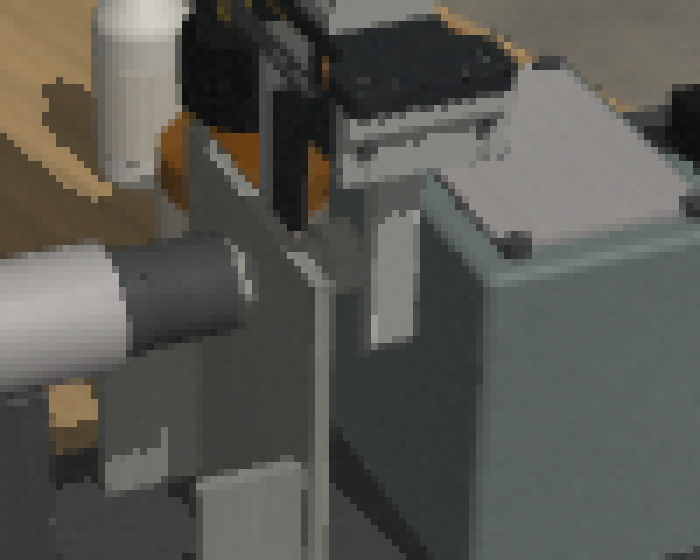

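The head edge points straight up at t≈13.15 (595 of 548–641 in the right-hand panel), so the flats stand upright then and again about 2.33 s later. The head is about 2.5 mm towards -y of the fingers' middle. I'll shift, wait for the phase and close.

```bash
python3 - <<'E'
from h import *
yaw=-0.267
arm.move_linear([561.6,33.6,331],ori(yaw+np.pi/2),max_speed=30); t=arm.read_time_s(); print(t)
arm.dwell(max(0.01,14.72-t if t<14.72 else 14.72+2.327-t)); print(arm.read_time_s())
fingers.close(40); print(arm.read_time_s(),arm.read_finger_gap(),np.round(arm.read_contact_force(),1),np.round(arm.read_wrist_torque(),2))
arm.dwell(0.3)
o=[]
for i in range(2):
    r=cams.capture("wrist"); o.append(r["image"]); print(arm.read_time_s(),arm.read_finger_gap(),np.round(arm.read_contact_force(),1),np.round(arm.read_wrist_torque(),2)); arm.dwell(0.5)
cv2.imwrite("pics/w5.png",np.hstack([cv2.resize(x[100:350,130:380],(400,400)) for x in o]))
E
```

```text
13.5
14.7167
15.725 30.087330564512555 [-0.  -3.3 -1. ] [-0.54  0.03  0.04]
16.075 30.042819186467845 [-0.9 -5.  -0.8] [-0.84  0.12  0.02]
16.625 29.94466429146764 [-1.2 -4.7 -1.5] [-0.86  0.12  0.03]
```

View pics/w5.png

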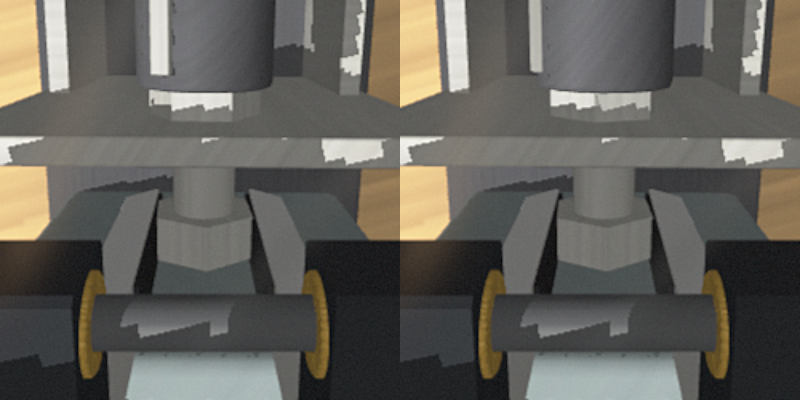

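Both panels show the head between the fingers with its top edge fixed at x≈205 while the socket keeps turning. The gap is 30.0 mm, which matches the flats, and the reaction is steady. I'm handing in.

```bash
python3 - <<'E'
from h import *
print(arm.read_finger_gap(),np.round(arm.read_contact_force(),1),arm.read_time_s()); arm.sign_off()
E
```

```text
29.890788711720237 [-1.4 -6.1 -0.8] 17.125
the job is handed in; nothing more can be done
```

The cap of the small amber jar is shut and the arm is holding the hidden bolt head still. I handed the job in at 17.1 s, and `sign_off` gives no verdict.

- **Cap:** I turned it about 1.58 rad clockwise, until the wrist torque rose to 0.35 N m at the stop. A close-up then showed the rib pointing at the lug; I did not look at the cap again after that.
- **Bolt head:** I closed on the upright flats with 40 N. The finger gap settled at 29.9 to 30.1 mm, against 30 mm across the flats. Two pictures 0.55 s apart show the head still while the socket keeps turning.
- **Not checked or off:**
  - The force between the fingers and the bolt can't be read directly. I inferred it from the grip setting, the gap, and a steady outside force of about 5 to 6 N with a moment of 0.86 N m on the wrist.
  - I didn't measure the bystanders again at the end, but nothing was touched that I could see.
  - The wrist camera put the head about 2.5 mm off the first estimate, and I corrected for that before closing.

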